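# Tidy the camper galley worktop into its trays

### The arm

A 7-joint arm with a two-finger parallel gripper is mounted at the origin on the work surface. World frame = base frame: x ahead of the robot, y to its left, z up, the work surface at z = 0. Lengths are in m, angles in rad, forces in N, time in s.
With the tool pointing down it reaches from about 0.425 to 0.8 m from the base axis. Payload 8.3 kg.
Tool frame: the origin (TCP) lies midway between the tips of the shut fingers; the grasp point (between the pads) lies 19 mm behind it; z points along the fingers, y is the direction in which the jaws open and shut (so a half turn about z gives the same grasp; the last joint's range is limited). The gripper opens to 85 mm and grips with 20 to 120 N. Pads are 22 mm wide; open, the fingers measure 114 mm over their backs; the gripper's body (76 mm by 85 mm) begins 54 mm behind the grasp point. The pads swing forward as they close: fully open they stand 13 mm farther back than shut.
Start: joints at [-1.22, 0.383, 0.016, 1.37, -0.006, 1.388, -0.046], TCP at [0.251, 0.572, 0.231] pointing down, gripper open.
Joint ranges: [-2.95, 2.95], [-0.25, 2.06], [-1.52, 1.56], [0.18, 2.33], [-1.44, 4.58], [0.02, 2.06], [-3.01, 3.01]. Speed limits (rad/s): [2.39, 2.39, 3.01, 3.01, 3.14, 3.14, 3.14].

### API

Orientations are given as a unit quaternion [x, y, z, w].
In Python, from rig import sense, snapshot, close_job gives the robot as it stands.
- The arm moves only by the tool arm_command, never from a script. Its argument "increments" is a list of rows, each a list of 3 entries, a list of its own where there are three numbers: the finger opening in m, from 0 to 0.0854, then the shift along the tool's x, y, z in m, then the turn, a rotation vector about the tool's x, y, z in degrees. In form: [[fingers, [tx, ty, tz], [ax, ay, az]], ...]. A call has 1 to 10 rows; each row is the pose to reach, as a shift and turn from the pose commanded when the call began, along the tool's axes at that moment; what a row does not reach only later rows make up. A row lasts 1/10 s, in which the tool goes at most 50 mm and 8.59 degrees, less where a joint would pass 70% of its speed; a pose out of reach is approached as far as the arm can. A call with a gripper value outside its range is refused whole. The fingers move at their own pace and stop on an object; "squeeze" is the grip in N (left out, the last holds). Time passes only in rows, so rows that repeat a pose let the fingers close. It gives the time, the measured TCP pose, the force and the opening at its end, in the units of the state.
- sense(): the state, without advancing time (a new reading comes with each control period).
- snapshot(name): name is "scene" or "top"; returns a dict with "image" (400x640x3 uint8, blue, green, red), "vfov" (degrees; the focal length in pixels is half the picture's height over the tangent of half this angle, whatever the lens; pixels are square), "cx", "cy" (the principal point, pixels), "k1" (the pictures are not rectified: a ray, as slopes to the right and down, at radius r is drawn at 1 + k1 r^2 times it, then the intrinsics apply), "R" (3x3) and "t" (3): a world point X has camera coordinates R X + t. Camera axes: x right, y down, z forward; pixel columns grow to the right and rows downward; lengths in m; the calibration is good to about 2 mm. A picture is of the moment at which its call begins. There is no depth.
- close_job(): hands the job in, once; it reports no verdict.
The state is a dict: "t": time; "q": joint angles; "joint_velocities": joint speeds; "joint_efforts": joint torques, N m; "tool_pos": TCP position; "eef_rot": TCP orientation; "ft_force": force on the tool from outside, world axes, zero at the start; "moment": the same for the moment, N m; "gripper_width": opening from 0.0 (shut) to 1.0 (fully open).
Only numpy, scipy, OpenCV 4.12 (cv2) and the standard library are available. Lean on these libraries where they do the work, as an engineer would, in place of code of your own. Each camera call takes 0.05 s, during which the arm holds its last target.

### The job

Tidy the camper's worktop, standing everything upright on the tray floors, one thing to a bay: the tea tin and the spice jar go in the pine pantry tray, the pot brush and the washing-up bottle in the blue sink tray, and the power adapter in the free bay of the grey electrics tray. Set each thing down rather than dropping it, and leave the yellow tumbler and the torch standing where they are.

Things in the scene. Friction and masses are not known exactly. Their poses are not given: they have to be found in the camera images.
- tea_tin_center (a point): Tea tin: upright dark green round tin with a cream band and a brass-coloured lid, 60 mm diameter, 88 mm high, 0.18 kg. Point on its axis, half-way up (44 mm above its underside); z up along its axis. Stands on the worktop. Straight sides all the way up.
- spice_jar_center (a point): Spice jar: upright round jar of orange-red spice with a pale band and a red screw cap, 50 mm diameter, 84 mm high (the cap, 48 mm across, is the top 18 mm), 0.2 kg. Point on its axis, half-way up (42 mm above its underside); z up along its axis. Straight sides up to 60 mm.
- soap_bottle_center (a point): Washing-up bottle: small upright round white bottle with a light blue band and an orange cap, 56 mm diameter, 90 mm high, closed, 0.16 kg. Point on its axis, half-way up (45 mm above its underside); z up along its axis. Straight sides from 3 to 57 mm, then it narrows to the cap (24 mm across, from 72 mm up).
- pot_brush_center (a point): Pot brush: wooden brush standing on its round bristle head (60 mm diameter, 26 mm high) with a plain round wooden grip, 36 mm diameter, rising from it to 82 mm above its underside, 0.12 kg. Point on its axis at the middle of the grip, 55 mm above its underside; z up along its axis. Grasp it by the grip.
- adapter_center (a point): Power adapter: black plastic block, 60 mm (its x) by 46 mm (its y) by 56 mm high, with a thin grey line around it, standing with its plug upwards (33 mm round base and two 19 mm steel pins, 80 mm high in all); no cable; 0.2 kg. Point at the centre of the block, 28 mm above its underside; z up. Grasp it across the 46 mm sides.
- pantry_tray: Pantry tray, light pine. Open, fixed, 92 mm (its x) by 180 mm (its y) by 24 mm high, floor and walls 4 mm thick; a 4 mm wall across the middle makes two bays, each 84 x 84 mm inside, centred 44 mm to either side of its middle along y. Origin: centre of its underside, z up. Both bays are empty at the start.
- sink_tray: Sink tray, blue plastic. Open, fixed, 92 mm (its x) by 180 mm (its y) by 24 mm high, floor and walls 4 mm thick; a 4 mm wall across the middle makes two bays, each 84 x 84 mm inside, centred 44 mm to either side of its middle along y. Origin: centre of its underside, z up. Both bays are empty at the start.
- electrics_tray: Electrics tray, grey plastic. Open, fixed, 92 mm (its x) by 180 mm (its y) by 24 mm high, floor and walls 4 mm thick; a 4 mm wall across the middle makes two bays, each 84 x 84 mm inside, centred 44 mm to either side of its middle along y. Origin: centre of its underside, z up. The torch stands in the bay on its own +y side; the bay at -y is free.
- tumbler_center (a point): Yellow plastic tumbler standing among the things, 72 mm diameter at the rim, 90 mm high, loose: to be left where it stands. Point on its axis, 45 mm above its underside.
- torch_center (a point): Red torch with a black grip, standing on its head in the electrics tray: 42 mm diameter at the head, 29 mm above, 95 mm high, loose: to be left where it stands. Point on its axis, half-way up (47.5 mm above its underside).
Things that resemble listed ones, but are neither listed nor needed, are in the scene too. What is shaped like the part that bears pot_brush_center but purple is not meant.

How it is judged:
By the outcome, as a careful person would: the job done as asked, in the order asked, and still so for the second after the job is handed in, with the robot touching nothing.
It also fails if it takes over 118 s, if anything falls off the work surface, if the arm or the gripper's body presses on something with over 40 N, if the wrist force passes 120 N, or if a joint passes its speed limit or range.

## Working session

There is one attempt and no reset: what is moved stays moved. The work goes in short steps, Python scripts to look and compute and a tool call to move; the robot and the scene stay as the last step left them, time stands still between calls to the robot, and variables do not carry over. Pictures are saved under pics/ and viewed, and the job is handed in when it is done.

Besides the shell and the picture viewer there is one more tool, called after ">>>" in YAML: its name, and indented under it one key for each argument. arm_command: Moves the arm, as the interface text tells. Its arguments: {"type":"object","properties":{"increments":{"type":"array","items":{"type":"array"}},"squeeze":{"type":"number"}},"required":["increments"]}

```bash
ls; mkdir -p pics; python3 - <<'E'
from rig import sense,snapshot
import cv2,numpy as np
s=sense();print({k:np.round(v,3) for k,v in s.items()})
for n in("scene","top"):
    d=snapshot(n);cv2.imwrite(f"pics/{n}0.png",d["image"])
    print(n,d["vfov"],d["cx"],d["cy"],d["k1"],np.round(d["R"],4).tolist(),np.round(d["t"],4))
E
```

```text
pics
{'t': np.float64(0.0), 'q': array([-1.22 ,  0.384,  0.016,  1.371, -0.006,  1.388, -0.047]), 'joint_velocities': array([-0.001, -0.002, -0.002, -0.   , -0.   ,  0.002, -0.001]), 'joint_efforts': array([ 0.0000e+00, -6.2760e+01,  8.4400e-01, -3.7183e+01,  1.7000e-02,
        1.4000e-02, -0.0000e+00]), 'tool_pos': array([0.251, 0.572, 0.23 ]), 'eef_rot': array([ 0.205,  0.979, -0.001, -0.   ]), 'ft_force': array([ 0.749,  0.158, -0.793]), 'moment': array([-0.033, -0.006, -0.001]), 'gripper_width': np.float64(1.0)}
scene 51.98169948962576 319.19399180600783 199.86718090098995 -0.010561971841445082 [[-0.5439, 0.839, 0.0163], [0.5565, 0.3751, -0.7413], [-0.6281, -0.3941, -0.6709]] [ 0.3063 -0.2879  1.4236]
top 45.88005853646705 323.2301872851715 191.3289423211183 -0.06220487150456723 [[-0.0105, -0.9999, -0.0015], [-0.9956, 0.0106, -0.0933], [0.0933, 0.0005, -0.9956]] [0.0404 0.5916 1.3505]
```

View pics/scene0.png

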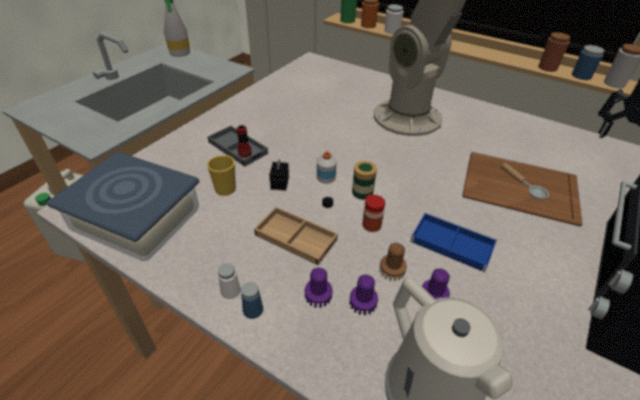

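View pics/top0.png

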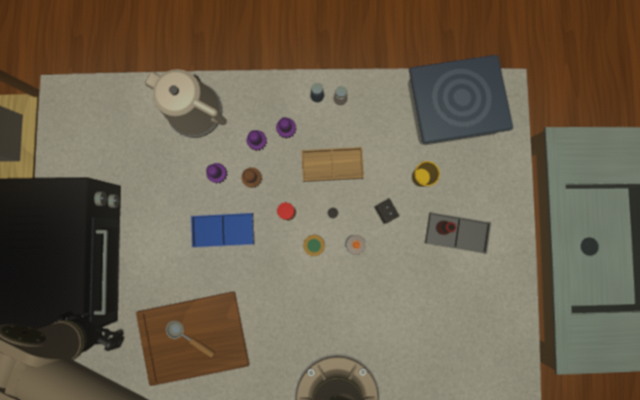

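```bash
python3 - <<'E'
import cv2
a=cv2.imread("pics/top0.png")[110:265,180:500];cv2.imwrite("pics/topc.png",cv2.resize(a,None,fx=2.5,fy=2.5,interpolation=cv2.INTER_CUBIC))
a=cv2.imread("pics/scene0.png")[110:320,200:520];cv2.imwrite("pics/scenec.png",cv2.resize(a,None,fx=2.5,fy=2.5,interpolation=cv2.INTER_CUBIC))
E
```

```text
(no output)
```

View pics/topc.png

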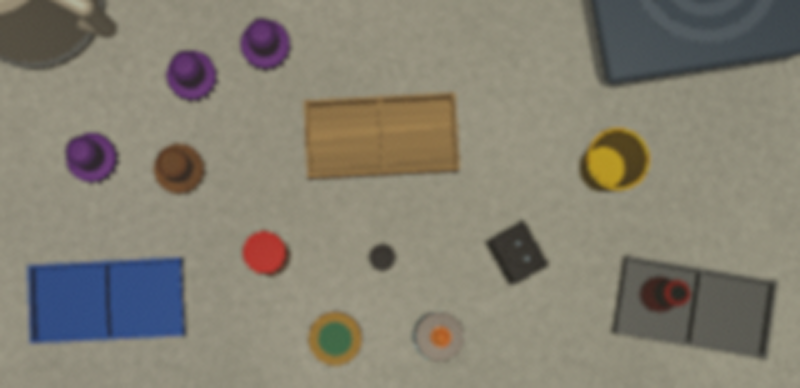

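View pics/scenec.png

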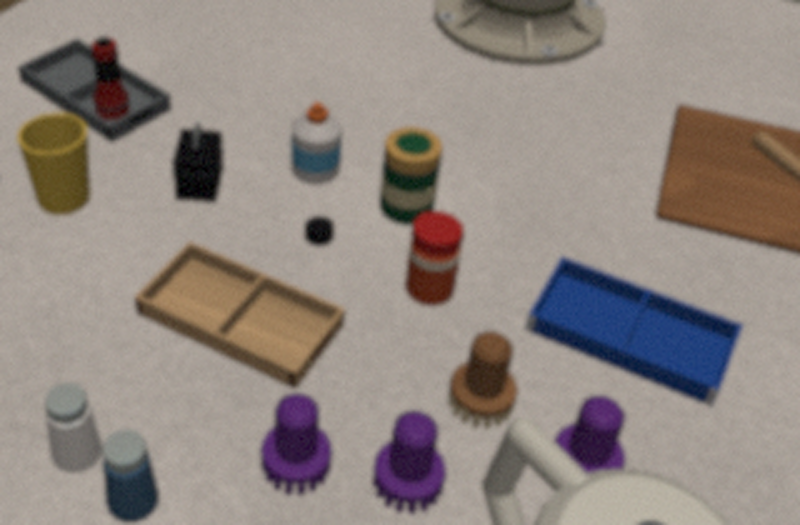

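```bash
cat > h.py <<'E'
import numpy as np, cv2
from scipy.optimize import least_squares
from rig import sense, snapshot
def cal(d):
    f=200/np.tan(np.radians(d["vfov"])/2)
    return dict(K=np.array([[f,0,d["cx"]],[0,f,d["cy"]],[0,0,1.]]),D=np.array([d["k1"],0,0,0.]),R=np.array(d["R"]),t=np.array(d["t"]))
def proj(c,X):
    return cv2.projectPoints(np.atleast_2d(np.array(X,float)),cv2.Rodrigues(c["R"])[0],c["t"],c["K"],c["D"])[0].reshape(-1,2)
def tri(cs,ps):
    r=least_squares(lambda X:np.concatenate([proj(c,X)[0]-p for c,p in zip(cs,ps)]),[.5,0,.05],x_scale=.1)
    return r.x, r.fun
def onplane(c,p,z):
    r=least_squares(lambda X:proj(c,[X[0],X[1],z])[0]-p,[.5,0]);return r.x
def T(u,v,s=2.5): return np.array([(u+.5)/s-.5+180,(v+.5)/s-.5+110])
def S(u,v,s=2.5): return np.array([(u+.5)/s-.5+200,(v+.5)/s-.5+110])
E
cat > m.py <<'E'
from h import *
ct=cal(snapshot("top"));cs=cal(snapshot("scene"))
P=dict(tin=((335,338),(413,145)),spice=((264,252),(437,226)),soapcap=((441,337),(317,108)),brush=((176,164),(491,341)),
purple_a=((91,153),(601,407)),adap=((519,248),(199,145)),tumb=((615,160),(56,135)),torch=((678,292),(105,46)),knob=((382,256),(319,226)),
pA=((305,103),(342,318)),pB=((454,96),(190,249)),pC=((459,170),(138,299)),pD=((309,179),(296,378)),
bA=((28,266),(740,326)),bB=((182,259),(563,262)),bC=((186,333),(530,318)),bD=((34,342),(711,395)),
eA=((624,257),(169,96)),eB=((776,282),(78,43)),eC=((766,357),(20,73)),eD=((613,332),(112,134)))
for k,(a,b) in P.items():
    X,e=tri([ct,cs],[T(*a),S(*b)]); print(k,np.round(X,4),np.round(e,1))
E
python3 m.py
```

```text
tin [0.4386 0.0608 0.0844] [ 0.5 -0.2  0.5  0. ]
spice [0.535  0.1388 0.0826] [ 0.6 -0.3  0.6  0. ]
soapcap [ 0.4386 -0.0568  0.084 ] [ 0.5 -0.3  0.6  0.1]
brush [0.6349 0.241  0.0766] [-0.2  0.1 -0.2 -0. ]
purple_a [0.6478 0.3432 0.0726] [-1.8  0.6 -1.3 -0.1]
adap [ 0.5367 -0.1472  0.0572] [-0.2  0.1 -0.2 -0. ]
tumb [ 0.6343 -0.2557  0.0853] [ 0.4 -0.4  0.5  0.1]
torch [ 0.4845 -0.3188  0.0931] [ 0.1 -0.1  0.1  0. ]
knob [0.5325 0.0065 0.0136] [ 0.4 -0.2  0.4  0. ]
pA [0.6925 0.1123 0.0815] [-6.5  3.5 -5.7 -0.5]
pB [ 0.6957 -0.0553  0.0788] [-6.9  4.7 -6.8 -0.8]
pC [ 0.6587 -0.116  -0.0623] [ 7.9 -5.5  8.1  1. ]
pD [ 0.6469  0.073  -0.0768] [ 7.5 -4.1  6.8  0.6]
bA [0.5185 0.4116 0.0936] [-3.2  0.8 -2.4 -0.1]
bB [0.5217 0.2477 0.0841] [-5.6  2.1 -4.8 -0.3]
bC [ 0.4483  0.2349 -0.0672] [ 4.8 -1.8  4.3  0.3]
bD [ 0.4367  0.4265 -0.0758] [ 4.8 -1.2  3.8  0.1]
eA [ 0.509  -0.2417  0.072 ] [-7.8  5.7 -9.5 -1.2]
eB [ 0.4763 -0.416   0.0641] [ -7.9   6.6 -10.7  -1.6]
eC [ 0.4261 -0.4892 -0.0467] [ 8.3 -6.9 11.5  1.7]
eD [ 0.4586 -0.3037 -0.0491] [ 9.1 -6.7 11.4  1.5]
```

```bash
cat > m2.py <<'E'
from h import *
ct=cal(snapshot("top"));cs=cal(snapshot("scene"))
P=dict(pantry=([(305,103),(454,96),(459,170),(309,179)],[(296,378),(138,299),(190,249),(342,318)]),
sink=([(28,266),(182,259),(186,333),(34,342)],[(711,395),(530,318),(563,262),(740,326)]),
elec=([(624,257),(776,282),(766,357),(613,332)],[(112,134),(20,73),(78,43),(169,96)]))
L=np.array([(46,90),(46,-90),(-46,-90),(-46,90)])/1e3
for k,(a,b) in P.items():
    a=[T(*p) for p in a];b=[S(*p) for p in b]
    Z=[tri([ct,cs],[p,q])[0] for p,q in zip(a,b)]; print(k,np.round(Z,4).tolist())
    def W(v):
        c,s=np.cos(v[2]),np.sin(v[2]);return np.c_[L@np.array([[c,s],[-s,c]])+v[:2],np.full(4,v[3])]
    r=least_squares(lambda v:np.r_[(proj(ct,W(v))-a).ravel(),(proj(cs,W(v))-b).ravel()],[.5,0,0,.024],x_scale=.1)
    v=r.x;print(np.round(v[:2],4),np.degrees(v[2]).round(2),'rim',v[3].round(4),np.abs(r.fun).max().round(1))
    for s in(44,-44):print('  bay',s,np.round(v[:2]+np.array([-np.sin(v[2]),np.cos(v[2])])*s/1e3,4))
E
python3 m2.py
```

```text
pantry [[0.7156, 0.0962, 0.011], [0.7218, -0.0815, 0.016], [0.6337, -0.0862, 0.0109], [0.6254, 0.0914, 0.0066]]
[0.674  0.0047] 2.05 rim 0.0108 1.6
  bay 44 [0.6724 0.0487]
  bay -44 [ 0.6756 -0.0393]
sink [[0.5254, 0.4201, 0.013], [0.5305, 0.2433, 0.0129], [0.4434, 0.2397, 0.0158], [0.4349, 0.416, 0.0195]]
[0.4831 0.3297] 2.38 rim 0.0147 2.2
  bay 44 [0.4813 0.3737]
  bay -44 [0.485  0.2858]
elec [[0.5288, -0.2796, 0.0104], [0.4964, -0.4593, 0.0098], [0.4082, -0.442, 0.0141], [0.4413, -0.2625, 0.0201]]
[ 0.4686 -0.3607] -9.85 rim 0.0136 1.3
  bay 44 [ 0.4761 -0.3174]
  bay -44 [ 0.4611 -0.4041]
```

```bash
python3 - <<'E'
import cv2,numpy as np
s=cv2.imread("pics/scene0.png");t=cv2.imread("pics/top0.png")
def z(im,x,y,w,h): return cv2.resize(im[y:y+h,x:x+w],(400,int(h*400/w)),interpolation=cv2.INTER_CUBIC)
rows=[]
rows=[np.hstack([z(s,250,200,96,64),z(s,404,206,96,64)]),np.hstack([z(s,202,116,80,53),np.zeros((265,400,3),np.uint8)])]
print([r.shape for r in rows])
rows=[r[:265] for r in rows]
cv2.imwrite("pics/sz.png",np.vstack(rows))
E
```

```text
[(266, 800, 3), (265, 800, 3)]
```

View pics/sz.png

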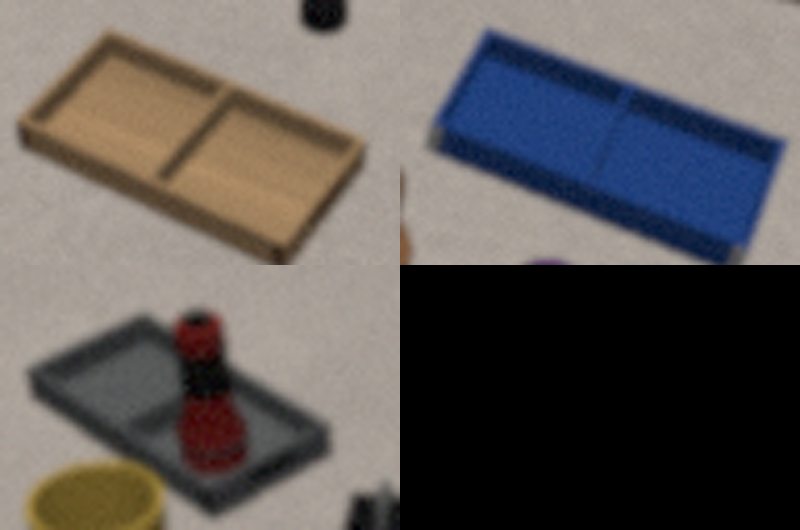

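```bash
cat > p.py <<'E'
s=open('m2.py').read()
a=s.index("P=dict");b=s.index("L=np")
new='''def U(x0,y0,k,l): return [((u+.5)/k-.5+x0,(v+.5)/k-.5+y0) for u,v in l]
P=dict(pantry=([(305,103),(454,96),(459,170),(309,179)],U(250,200,400/96,[(282,246),(20,125),(108,32),(364,146)])),
sink=([(28,266),(182,259),(186,333),(34,342)],U(404,206,400/96,[(338,240),(37,122),(90,32),(385,142)])),
elec=([(624,257),(776,282),(766,357),(613,332)],U(202,116,5,[(215,227),(30,107),(145,52),(328,163)])))
'''
s=s[:a]+new+s[b:].replace("b=[S(*p) for p in b]","b=[np.array(p) for p in b]")
open('m3.py','w').write(s)
E
python3 p.py; python3 m3.py
```

```text
pantry [[0.7152, 0.0947, 0.0173], [0.7223, -0.0822, 0.0149], [0.6332, -0.0861, 0.0175], [0.6243, 0.0915, 0.0136]]
[0.6736 0.0042] 2.4 rim 0.0154 1.2
  bay 44 [0.6717 0.0482]
  bay -44 [ 0.6754 -0.0397]
sink [[0.5247, 0.4171, 0.026], [0.5299, 0.2432, 0.0194], [0.4433, 0.2394, 0.0198], [0.4348, 0.416, 0.0209]]
[0.4826 0.3289] 2.46 rim 0.0208 2.2
  bay 44 [0.4807 0.3728]
  bay -44 [0.4844 0.2849]
elec [[0.5285, -0.2779, 0.0193], [0.4966, -0.457, 0.0177], [0.4088, -0.4412, 0.018], [0.4414, -0.2627, 0.0197]]
[ 0.4688 -0.3597] -9.99 rim 0.0186 1.4
  bay 44 [ 0.4764 -0.3163]
  bay -44 [ 0.4611 -0.403 ]
```

The pictures show these candidates, by top-view pixel:
- **Tea tin:** (314,245), green centre with a brass rim. It is the only one.
- **Spice jar:** (286,211), red cap. The shakers at (317,92) and (341,95) have grey caps, so they aren't it.
- **Bottle:** (356,245), orange cap.
- **Pot brush:** (251,177), brown wood. The purple ones at (216,173), (257,140) and (286,127) are excluded.
- **Adapter:** (387,211), with pins. The black knob at (333,213) isn't it.
- **Trays:** pine (333,165), blue (223,230), grey (458,232), with the torch in the left (+y) bay.

I checked these choices in the close crops above.

```bash
cat > plan.py <<'E'
import sys
from h import *
from scipy.spatial.transform import Rotation as Ro
def plan(x,y,z,yaw):
    s=sense();R=Ro.from_quat(s["eef_rot"]).as_matrix();p=np.array(s["tool_pos"])
    best=None
    for yw in (yaw,):
        a=np.radians(yw);ya=np.array([np.cos(a),np.sin(a),0]);za=np.array([0,0,-1.]);G=np.c_[np.cross(ya,za),ya,za]
        rv=Ro.from_matrix(R.T@G).as_rotvec(degrees=True)
    sh=R.T@(np.array([x,y,z])-p)
    print("at",np.round(p,4),"yaw",np.degrees(np.arctan2(R[1,1],R[0,1])).round(1),"t",round(float(s["t"]),2),"F",np.round(s["ft_force"],1),"w",round(float(s["gripper_width"])*85.4,1),"q7",np.round(s["q"][6],2))
    print("shift",np.round(sh,4).tolist(),"turn",np.round(rv,1).tolist())
plan(*map(float,sys.argv[1:5]))
E
python3 plan.py .4386 .0608 .20 0
```

```text
at [0.2512 0.5722 0.2311] yaw 66.3 t 0.4 F [ 0.2 -0.1 -0.1] w 85.5 q7 -0.05
shift [-0.3772, -0.3929, 0.0313] turn [-0.0, 0.0, 66.3]
```

>>> arm_command:
  increments:
    - [0.085,[-0.377,-0.393,0.031],[0,0,66.3]]
    - [0.085,[-0.377,-0.393,0.031],[0,0,66.3]]
    - [0.085,[-0.377,-0.393,0.031],[0,0,66.3]]
    - [0.085,[-0.377,-0.393,0.031],[0,0,66.3]]
    - [0.085,[-0.377,-0.393,0.031],[0,0,66.3]]
    - [0.085,[-0.377,-0.393,0.031],[0,0,66.3]]
    - [0.085,[-0.377,-0.393,0.031],[0,0,66.3]]
    - [0.085,[-0.377,-0.393,0.031],[0,0,66.3]]
    - [0.085,[-0.377,-0.393,0.031],[0,0,66.3]]
    - [0.085,[-0.377,-0.393,0.031],[0,0,66.3]]
  squeeze: 35

```text
t: 1.4
tool_pos: [0.4232, 0.1015, 0.2032]
eef_rot: [0.707, 0.707, 0.001, -0.0]
ft_force: [0.6, 0.1, -0.1]
gripper_width: 0.994
```

```bash
python3 plan.py .4386 .0608 .030 0
```

```text
at [0.4232 0.1015 0.2032] yaw -0.0 t 1.4 F [ 0.6  0.1 -0.1] w 84.9 q7 -0.32
shift [-0.0409, 0.0153, 0.1731] turn [0.1, -0.1, -0.0]
```

>>> arm_command:
  increments:
    - [0.085,[-0.041,0.015,0.0],[0,0,0]]
    - [0.085,[-0.041,0.015,0.04],[0,0,0]]
    - [0.085,[-0.041,0.015,0.08],[0,0,0]]
    - [0.085,[-0.041,0.015,0.08],[0,0,0]]
    - [0.085,[-0.041,0.015,0.08],[0,0,0]]

```text
t: 1.9
tool_pos: [0.4377, 0.0624, 0.1235]
eef_rot: [0.707, 0.707, -0.001, -0.0]
ft_force: [-0.3, -0.3, 0.4]
gripper_width: 0.995
```

```bash
python3 plan.py .4386 .0608 .030 0;python3 - <<'E'
from h import *
s=[snapshot(n)["image"] for n in("top","scene")]
a=cv2.resize(s[0][170:290,240:440],(800,480))
cv2.imwrite("pics/g1.png",a)
E
```

```text
at [0.4377 0.0624 0.1235] yaw -0.0 t 1.9 F [-0.3 -0.3  0.4] w 85.0 q7 -0.17
shift [-0.0015, 0.001, 0.0935] turn [-0.1, 0.0, -0.0]
```

View pics/g1.png

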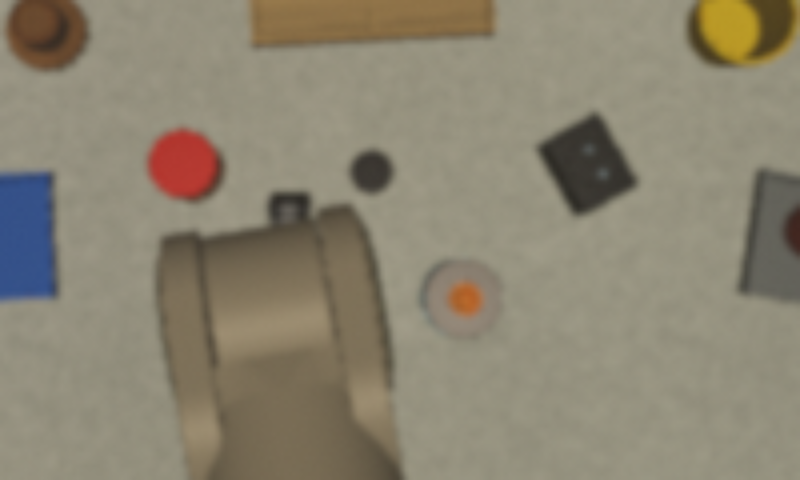

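The arm hides the tin from above. One finger is visible at about (290,208), and nothing is in its way.

>>> arm_command:
  increments:
    - [0.085,[-0.001,0.001,0.03],[0,0,0]]
    - [0.085,[-0.001,0.001,0.06],[0,0,0]]
    - [0.085,[-0.001,0.001,0.08],[0,0,0]]
    - [0.085,[-0.001,0.001,0.093],[0,0,0]]
    - [0.085,[-0.001,0.001,0.093],[0,0,0]]
    - [0.085,[-0.001,0.001,0.093],[0,0,0]]

```text
t: 2.6
tool_pos: [0.44, 0.062, 0.0313]
eef_rot: [0.707, 0.707, 0.001, 0.0]
ft_force: [0.1, -0.4, 1.2]
gripper_width: 0.995
```

>>> arm_command:
  increments:
    - [0.04,[0,0,0],[0,0,0]]
    - [0.04,[0,0,0],[0,0,0]]
    - [0.04,[0,0,0],[0,0,0]]
    - [0.04,[0,0,0],[0,0,0]]
    - [0.04,[0,0,0],[0,0,0]]
    - [0.04,[0,0,0],[0,0,0]]

```text
t: 3.2
tool_pos: [0.4396, 0.0619, 0.0313]
eef_rot: [0.707, 0.707, 0.001, 0.0]
ft_force: [-3.5, -0.2, 11.4]
gripper_width: 0.693
```

>>> arm_command:
  increments:
    - [0.04,[0,0,-0.02],[0,0,0]]
    - [0.04,[0,0,-0.05],[0,0,0]]
    - [0.04,[0,0,-0.09],[0,0,0]]
    - [0.04,[0,0,-0.13],[0,0,0]]
    - [0.04,[0,0,-0.13],[0,0,0]]

```text
t: 3.7
tool_pos: [0.442, 0.062, 0.1653]
eef_rot: [0.707, 0.707, 0.004, 0.002]
ft_force: [-0.2, -0.2, -3.0]
gripper_width: 0.689
```

```bash
python3 plan.py .6754 -.0397 .125 2.4
```

```text
at [0.442  0.062  0.1653] yaw -0.0 t 3.7 F [-0.2 -0.2 -3. ] w 58.9 q7 -0.19
shift [-0.1017, 0.2331, 0.042] turn [0.5, -0.2, -2.4]
```

>>> arm_command:
  increments:
    - [0.04,[-0.02,0.04,0.0],[0,0,-2.4]]
    - [0.04,[-0.035,0.08,0.0],[0,0,-2.4]]
    - [0.04,[-0.052,0.12,0.0],[0,0,-2.4]]
    - [0.04,[-0.07,0.16,0.0],[0,0,-2.4]]
    - [0.04,[-0.087,0.2,0.0],[0,0,-2.4]]
    - [0.04,[-0.102,0.233,0.01],[0,0,-2.4]]
    - [0.04,[-0.102,0.233,0.03],[0,0,-2.4]]
    - [0.04,[-0.102,0.233,0.04],[0,0,-2.4]]
    - [0.04,[-0.102,0.233,0.04],[0,0,-2.4]]

```text
t: 4.6
tool_pos: [0.6699, -0.0399, 0.1172]
eef_rot: [0.692, 0.722, -0.002, -0.002]
ft_force: [-0.6, 0.8, -2.3]
gripper_width: 0.689
```

```bash
python3 plan.py .6754 -.0397 .0365 2.4; python3 - <<'E'
from h import *
s=snapshot("scene")["image"]
cv2.imwrite("pics/g2.png",cv2.resize(s[130:290,200:440],(800,533),interpolation=cv2.INTER_CUBIC))
E
```

```text
at [ 0.6699 -0.0399  0.1172] yaw 2.4 t 4.6 F [-0.6  0.8 -2.3] w 58.8 q7 0.29
shift [-0.0001, 0.0059, 0.0806] turn [-0.3, -0.0, 0.0]
```

View pics/g2.png

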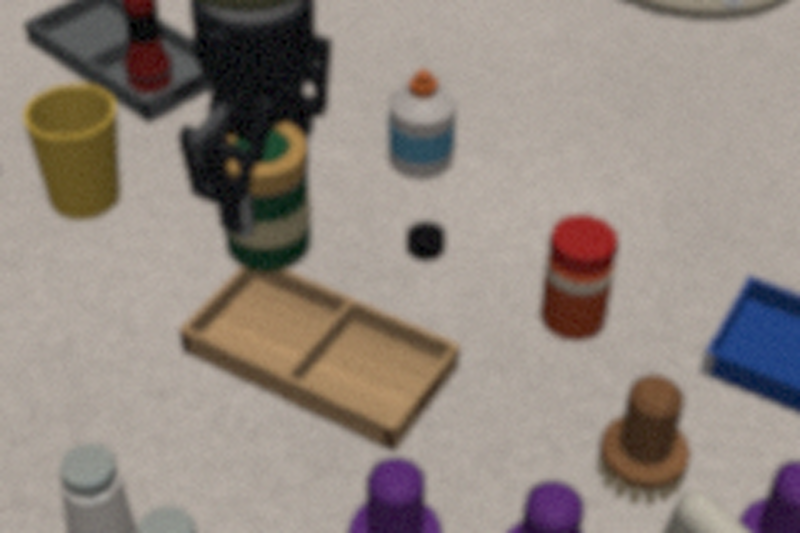

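The tin hangs upright in the jaws at (268,200), above the left bay. Next I lower it partway and re-measure.

>>> arm_command:
  increments:
    - [0.04,[0,0.004,0.02],[0,0,0]]
    - [0.04,[0,0.004,0.04],[0,0,0]]
    - [0.04,[0,0.004,0.055],[0,0,0]]
    - [0.04,[0,0.004,0.055],[0,0,0]]
    - [0.04,[0,0.004,0.055],[0,0,0]]

```text
t: 5.15
tool_pos: [0.6759, -0.0401, 0.0658]
eef_rot: [0.692, 0.722, 0.0, 0.0]
ft_force: [-0.1, -0.3, -2.0]
gripper_width: 0.691
```

```bash
python3 plan.py .6754 -.0397 .0355 2.4
```

```text
at [ 0.6759 -0.0401  0.0658] yaw 2.4 t 5.15 F [-0.1 -0.3 -2. ] w 59.0 q7 0.31
shift [0.0005, -0.0005, 0.0303] turn [0.0, -0.0, 0.0]
```

>>> arm_command:
  increments:
    - [0.04,[0,0,0.012],[0,0,0]]
    - [0.04,[0,0,0.022],[0,0,0]]
    - [0.04,[0,0,0.027],[0,0,0]]
    - [0.04,[0,0,0.029],[0,0,0]]
    - [0.04,[0,0,0.029],[0,0,0]]
    - [0.04,[0,0,0.029],[0,0,0]]

```text
t: 5.75
tool_pos: [0.6759, -0.0405, 0.0358]
eef_rot: [0.692, 0.722, -0.0, 0.0]
ft_force: [-0.9, 0.4, -2.5]
gripper_width: 0.692
```

```bash
python3 plan.py .6754 -.0397 .0355 2.4
```

```text
at [ 0.6759 -0.0405  0.0358] yaw 2.4 t 5.75 F [-0.9  0.4 -2.5] w 59.1 q7 0.32
shift [0.0008, -0.0005, 0.0003] turn [0.0, 0.0, -0.0]
```

>>> arm_command:
  increments:
    - [0.04,[0,0,0.001],[0,0,0]]
    - [0.04,[0,0,0.002],[0,0,0]]
    - [0.04,[0,0,0.002],[0,0,0]]

```text
t: 6.05
tool_pos: [0.676, -0.0405, 0.0355]
eef_rot: [0.692, 0.722, 0.0, 0.0]
ft_force: [-6.9, 1.3, 10.3]
gripper_width: 0.689
```

Contact: the vertical force is up to 10 N. I'll release and rise.

>>> arm_command:
  increments:
    - [0.075,[0,0,0],[0,0,0]]
    - [0.085,[0,0,0],[0,0,0]]
    - [0.085,[0,0,0],[0,0,0]]
    - [0.085,[0,0,-0.02],[0,0,0]]
    - [0.085,[0,0,-0.05],[0,0,0]]
    - [0.085,[0,0,-0.1],[0,0,0]]
    - [0.085,[0,0,-0.13],[0,0,0]]
    - [0.085,[0,0,-0.13],[0,0,0]]

```text
t: 6.85
tool_pos: [0.6786, -0.0412, 0.1698]
eef_rot: [0.692, 0.722, 0.003, 0.003]
ft_force: [0.3, -0.2, 0.1]
gripper_width: 0.995
```

```bash
python3 plan.py .535 .1388 .16 0
```

```text
at [ 0.6786 -0.0412  0.1698] yaw 2.4 t 6.85 F [ 0.3 -0.2  0.1] w 85.0 q7 0.28
shift [0.1859, -0.1361, 0.0084] turn [0.5, 0.0, 2.4]
```

>>> arm_command:
  increments:
    - [0.085,[0.04,-0.029,0.0],[0,0,2.4]]
    - [0.085,[0.08,-0.058,0.0],[0,0,2.4]]
    - [0.085,[0.12,-0.087,0.0],[0,0,2.4]]
    - [0.085,[0.16,-0.116,0.0],[0,0,2.4]]
    - [0.085,[0.186,-0.134,0.0],[0,0,2.4]]
    - [0.085,[0.186,-0.134,0.02],[0,0,2.4]]
    - [0.085,[0.186,-0.134,0.035],[0,0,2.4]]
    - [0.085,[0.186,-0.134,0.035],[0,0,2.4]]
    - [0.085,[0.186,-0.134,0.035],[0,0,2.4]]

```text
t: 7.75
tool_pos: [0.534, 0.1395, 0.1287]
eef_rot: [0.707, 0.707, -0.001, -0.0]
ft_force: [-0.5, -0.6, -0.3]
gripper_width: 0.993
```

```bash
python3 plan.py .535 .1388 .028 0; python3 - <<'E'
from h import *
s=snapshot("scene")["image"]
cv2.imwrite("pics/g3.png",cv2.resize(s[130:290,200:440],(800,533),interpolation=cv2.INTER_CUBIC))
E
```

```text
at [0.534  0.1395 0.1287] yaw -0.0 t 7.75 F [-0.5 -0.6 -0.3] w 84.8 q7 -0.14
shift [-0.0007, 0.001, 0.1007] turn [-0.0, 0.0, -0.0]
```

View pics/g3.png

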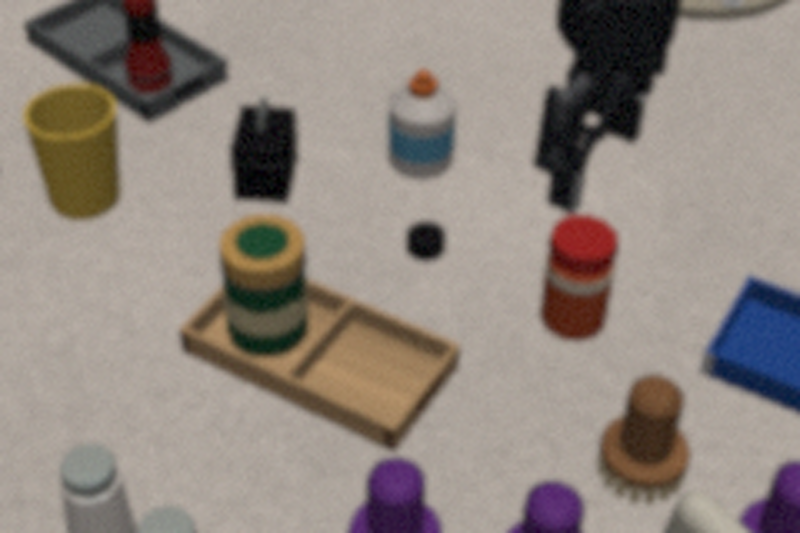

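The tin stands upright and centred in the left pine bay at (262,285), and the jaws are over the jar.

>>> arm_command:
  increments:
    - [0.085,[-0.001,0.001,0.03],[0,0,0]]
    - [0.085,[-0.001,0.001,0.06],[0,0,0]]
    - [0.085,[-0.001,0.001,0.085],[0,0,0]]
    - [0.085,[-0.001,0.001,0.1],[0,0,0]]
    - [0.085,[-0.001,0.001,0.1],[0,0,0]]
    - [0.03,[-0.001,0.001,0.1],[0,0,0]]
    - [0.03,[-0.001,0.001,0.1],[0,0,0]]
    - [0.03,[-0.001,0.001,0.1],[0,0,0]]
    - [0.03,[-0.001,0.001,0.1],[0,0,0]]
    - [0.03,[-0.001,0.001,0.1],[0,0,0]]

```text
t: 8.8
tool_pos: [0.5364, 0.1392, 0.0306]
eef_rot: [0.707, 0.707, 0.001, 0.0]
ft_force: [-0.8, -0.2, 6.1]
gripper_width: 0.581
```

>>> arm_command:
  increments:
    - [0.03,[0,0,0],[0,0,0]]
    - [0.03,[0,0,0],[0,0,0]]

```text
t: 9.0
tool_pos: [0.5364, 0.1391, 0.0306]
eef_rot: [0.707, 0.707, 0.001, 0.0]
ft_force: [-0.8, -0.5, 5.7]
gripper_width: 0.573
```

>>> arm_command:
  increments:
    - [0.03,[0,0,-0.02],[0,0,0]]
    - [0.03,[0,0,-0.05],[0,0,0]]
    - [0.03,[0,0,-0.09],[0,0,0]]
    - [0.03,[0,0,-0.12],[0,0,0]]
    - [0.03,[0,0,-0.12],[0,0,0]]

```text
t: 9.5
tool_pos: [0.538, 0.1393, 0.1543]
eef_rot: [0.707, 0.707, 0.004, 0.002]
ft_force: [0.1, 0.5, -2.0]
gripper_width: 0.573
```

```bash
python3 plan.py .6717 .0482 .09 2.4
```

```text
at [0.538  0.1393 0.1543] yaw -0.0 t 9.5 F [ 0.1  0.5 -2. ] w 49.0 q7 -0.14
shift [-0.0913, 0.1332, 0.065] turn [0.5, -0.2, -2.4]
```

>>> arm_command:
  increments:
    - [0.03,[-0.023,0.034,0],[0,0,-2.4]]
    - [0.03,[-0.046,0.068,0],[0,0,-2.4]]
    - [0.03,[-0.069,0.102,0],[0,0,-2.4]]
    - [0.03,[-0.091,0.134,0],[0,0,-2.4]]
    - [0.03,[-0.091,0.134,0.01],[0,0,-2.4]]
    - [0.03,[-0.091,0.134,0.04],[0,0,-2.4]]
    - [0.03,[-0.091,0.134,0.07],[0,0,-2.4]]
    - [0.03,[-0.091,0.134,0.085],[0,0,-2.4]]
    - [0.03,[-0.091,0.134,0.085],[0,0,-2.4]]
    - [0.03,[-0.091,0.134,0.085],[0,0,-2.4]]

```text
t: 10.5
tool_pos: [0.6694, 0.048, 0.0646]
eef_rot: [0.692, 0.722, 0.0, 0.0]
ft_force: [0.6, 0.4, -1.3]
gripper_width: 0.574
```

```bash
python3 plan.py .6717 .0482 .0345 2.4
```

```text
at [0.6694 0.048  0.0646] yaw 2.4 t 10.5 F [ 0.6  0.4 -1.3] w 49.1 q7 0.18
shift [0.0001, 0.0023, 0.0302] turn [0.0, 0.0, 0.0]
```

>>> arm_command:
  increments:
    - [0.03,[0,0.002,0.012],[0,0,0]]
    - [0.03,[0,0.002,0.022],[0,0,0]]
    - [0.03,[0,0.002,0.027],[0,0,0]]
    - [0.03,[0,0.002,0.029],[0,0,0]]
    - [0.03,[0,0.002,0.03],[0,0,0]]
    - [0.03,[0,0.002,0.031],[0,0,0]]
    - [0.03,[0,0.002,0.031],[0,0,0]]

```text
t: 11.2
tool_pos: [0.671, 0.0479, 0.0347]
eef_rot: [0.692, 0.722, 0.0, -0.0]
ft_force: [-8.0, 0.4, 12.1]
gripper_width: 0.574
```

Contact again. I'll release and rise, then plan to the brush.

>>> arm_command:
  increments:
    - [0.065,[0,0,0],[0,0,0]]
    - [0.075,[0,0,0],[0,0,0]]
    - [0.075,[0,0,0],[0,0,0]]
    - [0.075,[0,0,-0.02],[0,0,0]]
    - [0.075,[0,0,-0.05],[0,0,0]]
    - [0.075,[0,0,-0.1],[0,0,0]]
    - [0.075,[0,0,-0.13],[0,0,0]]
    - [0.075,[0,0,-0.13],[0,0,0]]

```text
t: 12.0
tool_pos: [0.674, 0.0474, 0.1688]
eef_rot: [0.692, 0.722, 0.003, 0.003]
ft_force: [1.4, -0.4, -0.2]
gripper_width: 0.878
```

```bash
python3 plan.py .6349 .241 .14 20
```

```text
at [0.674  0.0474 0.1688] yaw 2.4 t 12.0 F [ 1.4 -0.4 -0.2] w 75.0 q7 0.15
shift [0.195, -0.0313, 0.0286] turn [0.5, 0.1, -17.6]
```

>>> arm_command:
  increments:
    - [0.065,[0.04,-0.006,0.0],[0,0,-6]]
    - [0.065,[0.08,-0.012,0.0],[0,0,-12]]
    - [0.065,[0.12,-0.018,0.0],[0,0,-17.6]]
    - [0.065,[0.16,-0.024,0.0],[0,0,-17.6]]
    - [0.065,[0.195,-0.028,0.0],[0,0,-17.6]]
    - [0.065,[0.195,-0.028,0.02],[0,0,-17.6]]
    - [0.065,[0.195,-0.028,0.035],[0,0,-17.6]]
    - [0.065,[0.195,-0.028,0.035],[0,0,-17.6]]
    - [0.065,[0.195,-0.028,0.035],[0,0,-17.6]]

```text
t: 12.9
tool_pos: [0.6352, 0.2397, 0.1274]
eef_rot: [0.575, 0.818, -0.001, -0.0]
ft_force: [-0.8, -0.9, 0.9]
gripper_width: 0.766
```

```bash
python3 plan.py .6349 .241 .038 20; python3 - <<'E'
from h import *
s=snapshot("scene")["image"]
cv2.imwrite("pics/g4.png",cv2.resize(s[150:310,240:480],(800,533),interpolation=cv2.INTER_CUBIC))
E
```

```text
at [0.6352 0.2397 0.1274] yaw 19.9 t 12.9 F [-0.8 -0.9  0.9] w 65.4 q7 0.13
shift [0.0014, 0.0003, 0.0893] turn [-0.1, 0.1, -0.1]
```

View pics/g4.png

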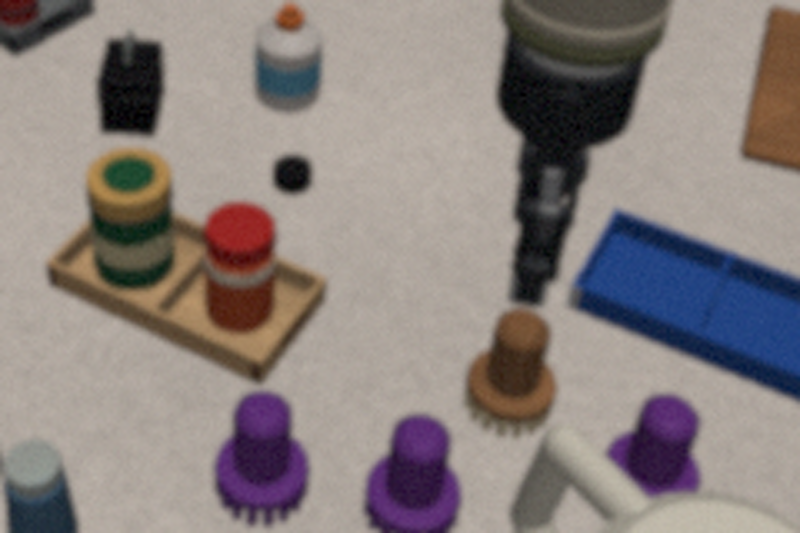

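The tin (130,220) and jar (240,268) stand upright in the pine bays. The gripper is over the brown brush at (515,370).

>>> arm_command:
  increments:
    - [0.065,[0.001,0,0.03],[0,0,0]]
    - [0.065,[0.001,0,0.06],[0,0,0]]
    - [0.065,[0.001,0,0.08],[0,0,0]]
    - [0.065,[0.001,0,0.089],[0,0,0]]
    - [0.065,[0.001,0,0.089],[0,0,0]]
    - [0.02,[0.001,0,0.089],[0,0,0]]
    - [0.02,[0.001,0,0.089],[0,0,0]]
    - [0.02,[0.001,0,0.089],[0,0,0]]
    - [0.02,[0.001,0,0.089],[0,0,0]]
    - [0.02,[0.001,0,0.089],[0,0,0]]

```text
t: 13.95
tool_pos: [0.6361, 0.2427, 0.041]
eef_rot: [0.574, 0.819, 0.001, 0.001]
ft_force: [0.8, -0.0, 6.0]
gripper_width: 0.411
```

>>> arm_command:
  increments:
    - [0.02,[0,0,0],[0,0,0]]
    - [0.02,[0,0,0],[0,0,0]]

```text
t: 14.15
tool_pos: [0.6361, 0.2428, 0.041]
eef_rot: [0.574, 0.819, 0.001, 0.001]
ft_force: [0.7, -0.6, 6.4]
gripper_width: 0.414
```

>>> arm_command:
  increments:
    - [0.02,[0,0,-0.02],[0,0,0]]
    - [0.02,[0,0,-0.05],[0,0,0]]
    - [0.02,[0,0,-0.09],[0,0,0]]
    - [0.02,[0,0,-0.12],[0,0,0]]
    - [0.02,[0,0,-0.12],[0,0,0]]

```text
t: 14.65
tool_pos: [0.6373, 0.2431, 0.1651]
eef_rot: [0.574, 0.819, 0.004, 0.002]
ft_force: [0.3, -0.1, -1.8]
gripper_width: 0.411
```

```bash
python3 plan.py .4807 .3728 .1 20
```

```text
at [0.6373 0.2431 0.1651] yaw 20.0 t 14.65 F [ 0.3 -0.1 -1.8] w 35.1 q7 0.12
shift [0.1754, -0.1035, 0.0643] turn [0.5, -0.0, -0.0]
```

>>> arm_command:
  increments:
    - [0.02,[0.04,-0.024,0],[0,0,0]]
    - [0.02,[0.08,-0.048,0],[0,0,0]]
    - [0.02,[0.12,-0.072,0],[0,0,0]]
    - [0.02,[0.15,-0.09,0],[0,0,0]]
    - [0.02,[0.175,-0.102,0],[0,0,0]]
    - [0.02,[0.175,-0.102,0.02],[0,0,0]]
    - [0.02,[0.175,-0.102,0.05],[0,0,0]]
    - [0.02,[0.175,-0.102,0.08],[0,0,0]]
    - [0.02,[0.175,-0.102,0.08],[0,0,0]]
    - [0.02,[0.175,-0.102,0.08],[0,0,0]]

```text
t: 15.65
tool_pos: [0.4787, 0.3717, 0.0789]
eef_rot: [0.574, 0.819, -0.001, -0.0]
ft_force: [-0.2, -0.6, -0.5]
gripper_width: 0.413
```

```bash
python3 plan.py .4807 .3728 .045 20
```

```text
at [0.4787 0.3717 0.0789] yaw 20.0 t 15.65 F [-0.2 -0.6 -0.5] w 35.3 q7 -0.18
shift [0.0004, 0.0022, 0.0338] turn [-0.1, 0.0, -0.0]
```

>>> arm_command:
  increments:
    - [0.02,[0,0.002,0.012],[0,0,0]]
    - [0.02,[0,0.002,0.024],[0,0,0]]
    - [0.02,[0,0.002,0.03],[0,0,0]]
    - [0.02,[0,0.002,0.032],[0,0,0]]
    - [0.02,[0,0.002,0.033],[0,0,0]]
    - [0.02,[0,0.002,0.034],[0,0,0]]
    - [0.02,[0,0.002,0.034],[0,0,0]]

```text
t: 16.35
tool_pos: [0.481, 0.3729, 0.0451]
eef_rot: [0.574, 0.819, 0.0, 0.0]
ft_force: [0.7, -0.2, 0.1]
gripper_width: 0.413
```

>>> arm_command:
  increments:
    - [0.02,[0,0,0.001],[0,0,0]]
    - [0.02,[0,0,0.001],[0,0,0]]

```text
t: 16.55
tool_pos: [0.4811, 0.373, 0.0449]
eef_rot: [0.574, 0.819, 0.0, -0.0]
ft_force: [-2.7, -2.4, 5.4]
gripper_width: 0.413
```

>>> arm_command:
  increments:
    - [0.05,[0,0,0],[0,0,0]]
    - [0.06,[0,0,0],[0,0,0]]
    - [0.06,[0,0,0],[0,0,0]]
    - [0.06,[0,0,-0.02],[0,0,0]]
    - [0.06,[0,0,-0.05],[0,0,0]]
    - [0.06,[0,0,-0.1],[0,0,0]]
    - [0.085,[0,0,-0.12],[0,0,0]]
    - [0.085,[0,0,-0.12],[0,0,0]]

```text
t: 17.35
tool_pos: [0.4829, 0.374, 0.1681]
eef_rot: [0.574, 0.819, 0.004, 0.001]
ft_force: [0.8, 0.9, -0.5]
gripper_width: 0.99
```

```bash
python3 plan.py .4386 -.0568 .14 0
```

```text
at [0.4829 0.374  0.1681] yaw 20.0 t 17.35 F [ 0.8  0.9 -0.5] w 84.6 q7 -0.21
shift [-0.3898, -0.189, 0.0258] turn [0.3, -0.2, 20.0]
```

>>> arm_command:
  increments:
    - [0.085,[-0.045,-0.022,0],[0,0,4]]
    - [0.085,[-0.09,-0.044,0],[0,0,8]]
    - [0.085,[-0.135,-0.065,0],[0,0,12]]
    - [0.085,[-0.18,-0.087,0],[0,0,16]]
    - [0.085,[-0.225,-0.109,0],[0,0,20]]
    - [0.085,[-0.27,-0.131,0],[0,0,20]]
    - [0.085,[-0.315,-0.153,0],[0,0,20]]
    - [0.085,[-0.36,-0.174,0],[0,0,20]]
    - [0.085,[-0.39,-0.188,0],[0,0,20]]
    - [0.085,[-0.39,-0.188,0],[0,0,20]]

```text
t: 18.35
tool_pos: [0.4363, -0.063, 0.1634]
eef_rot: [0.71, 0.704, -0.0, -0.0]
ft_force: [0.4, 0.8, 0.1]
gripper_width: 1.0
```

```bash
python3 plan.py .4386 -.0568 .028 0; python3 - <<'E'
from h import *
s=snapshot("scene")["image"]
cv2.imwrite("pics/g5.png",cv2.resize(s[100:310,220:520],(800,560),interpolation=cv2.INTER_CUBIC))
E
```

```text
at [ 0.4363 -0.063   0.1634] yaw -0.5 t 18.35 F [0.4 0.8 0.1] w 85.4 q7 0.09
shift [0.0062, 0.0023, 0.1354] turn [-0.0, 0.0, -0.5]
```

View pics/g5.png

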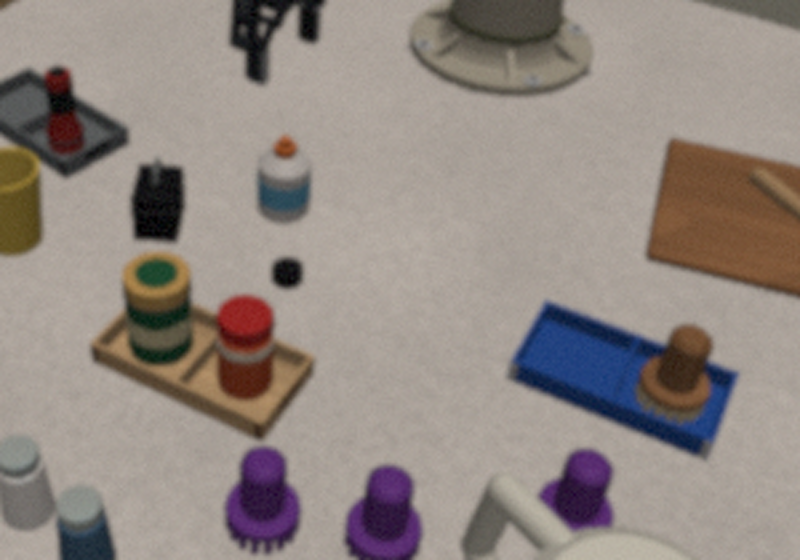

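The brush stands upright in the right blue bay at (677,370). The gripper is above the bottle at (285,180).

>>> arm_command:
  increments:
    - [0.085,[0.003,0.002,0.02],[0,0,0]]
    - [0.085,[0.003,0.002,0.035],[0,0,0]]
    - [0.085,[0.003,0.002,0.04],[0,0,0]]
    - [0.085,[0.003,0.002,0.04],[0,0,0]]

```text
t: 18.8
tool_pos: [0.4389, -0.0541, 0.123]
eef_rot: [0.707, 0.708, -0.001, -0.001]
ft_force: [-0.5, -0.6, 0.2]
gripper_width: 0.993
```

```bash
python3 plan.py .4386 -.0568 .028 0
```

```text
at [ 0.4389 -0.0541  0.123 ] yaw 0.1 t 18.8 F [-0.5 -0.6  0.2] w 84.8 q7 0.14
shift [-0.0026, -0.0001, 0.095] turn [-0.1, 0.0, 0.1]
```

>>> arm_command:
  increments:
    - [0.085,[-0.002,0,0.03],[0,0,0]]
    - [0.085,[-0.002,0,0.06],[0,0,0]]
    - [0.085,[-0.002,0,0.085],[0,0,0]]
    - [0.085,[-0.002,0,0.097],[0,0,0]]
    - [0.085,[-0.002,0,0.097],[0,0,0]]
    - [0.035,[-0.002,0,0.097],[0,0,0]]
    - [0.035,[-0.002,0,0.097],[0,0,0]]
    - [0.035,[-0.002,0,0.097],[0,0,0]]
    - [0.035,[-0.002,0,0.097],[0,0,0]]
    - [0.035,[-0.002,0,0.097],[0,0,0]]

```text
t: 19.8
tool_pos: [0.4407, -0.0569, 0.0283]
eef_rot: [0.707, 0.707, 0.001, 0.0]
ft_force: [-1.6, 0.1, 7.1]
gripper_width: 0.643
```

>>> arm_command:
  increments:
    - [0.035,[0,0,0],[0,0,0]]
    - [0.035,[0,0,0],[0,0,0]]

```text
t: 20.0
tool_pos: [0.4407, -0.0569, 0.0284]
eef_rot: [0.707, 0.707, 0.001, 0.0]
ft_force: [-2.4, 0.6, 6.5]
gripper_width: 0.637
```

>>> arm_command:
  increments:
    - [0.035,[0,0,-0.02],[0,0,0]]
    - [0.035,[0,0,-0.05],[0,0,0]]
    - [0.035,[0,0,-0.09],[0,0,0]]
    - [0.035,[0,0,-0.13],[0,0,0]]
    - [0.035,[0,0,-0.13],[0,0,0]]
    - [0.035,[0,0,-0.13],[0,0,0]]

```text
t: 20.6
tool_pos: [0.4403, -0.0567, 0.158]
eef_rot: [0.707, 0.707, 0.002, 0.0]
ft_force: [-1.1, 1.0, -2.7]
gripper_width: 0.641
```

```bash
python3 plan.py .4844 .2849 .14 2.5
```

```text
at [ 0.4403 -0.0567  0.158 ] yaw 0.0 t 20.6 F [-1.1  1.  -2.7] w 54.8 q7 0.1
shift [0.3415, 0.0442, 0.0188] turn [0.2, -0.1, -2.5]
```

>>> arm_command:
  increments:
    - [0.035,[0.04,0.005,0],[0,0,-2.5]]
    - [0.035,[0.08,0.01,0],[0,0,-2.5]]
    - [0.035,[0.12,0.015,0],[0,0,-2.5]]
    - [0.035,[0.16,0.02,0],[0,0,-2.5]]
    - [0.035,[0.2,0.025,0],[0,0,-2.5]]
    - [0.035,[0.24,0.03,0],[0,0,-2.5]]
    - [0.035,[0.28,0.036,0],[0,0,-2.5]]
    - [0.035,[0.315,0.041,0],[0,0,-2.5]]
    - [0.035,[0.341,0.044,0],[0,0,-2.5]]
    - [0.035,[0.341,0.044,0.0],[0,0,-2.5]]

```text
t: 21.6
tool_pos: [0.4817, 0.2883, 0.1544]
eef_rot: [0.689, 0.724, -0.001, -0.001]
ft_force: [0.8, -0.1, -1.0]
gripper_width: 0.642
```

>>> arm_command:
  increments:
    - [0.035,[0,0,0.02],[0,0,0]]
    - [0.035,[0,0,0.05],[0,0,0]]
    - [0.035,[0,0,0.08],[0,0,0]]
    - [0.035,[0,0,0.09],[0,0,0]]
    - [0.035,[0,0,0.09],[0,0,0]]
    - [0.035,[0,0,0.09],[0,0,0]]

```text
t: 22.2
tool_pos: [0.4841, 0.2837, 0.0675]
eef_rot: [0.692, 0.722, 0.0, 0.0]
ft_force: [-0.1, -0.5, -0.8]
gripper_width: 0.643
```

```bash
python3 plan.py .4844 .2849 .0325 2.5
```

```text
at [0.4841 0.2837 0.0675] yaw 2.5 t 22.2 F [-0.1 -0.5 -0.8] w 54.9 q7 -0.32
shift [0.0012, 0.0003, 0.035] turn [0.0, 0.0, -0.0]
```

>>> arm_command:
  increments:
    - [0.035,[0.001,0,0.012],[0,0,0]]
    - [0.035,[0.001,0,0.024],[0,0,0]]
    - [0.035,[0.001,0,0.031],[0,0,0]]
    - [0.035,[0.001,0,0.033],[0,0,0]]
    - [0.035,[0.001,0,0.034],[0,0,0]]
    - [0.035,[0.001,0,0.035],[0,0,0]]
    - [0.035,[0.001,0,0.036],[0,0,0]]
    - [0.035,[0.001,0,0.036],[0,0,0]]

```text
t: 23.0
tool_pos: [0.4835, 0.285, 0.0324]
eef_rot: [0.692, 0.722, 0.0, -0.001]
ft_force: [-7.6, -4.1, 14.8]
gripper_width: 0.637
```

>>> arm_command:
  increments:
    - [0.07,[0,0,-0.001],[0,0,0]]
    - [0.08,[0,0,-0.001],[0,0,0]]
    - [0.08,[0,0,-0.001],[0,0,0]]
    - [0.08,[0,0,-0.02],[0,0,0]]
    - [0.08,[0,0,-0.05],[0,0,0]]
    - [0.08,[0,0,-0.1],[0,0,0]]
    - [0.07,[0,0,-0.13],[0,0,0]]
    - [0.07,[0,0,-0.13],[0,0,0]]

```text
t: 23.8
tool_pos: [0.4862, 0.2862, 0.1658]
eef_rot: [0.692, 0.722, 0.004, 0.001]
ft_force: [1.5, -0.2, -0.5]
gripper_width: 0.82
```

```bash
python3 - <<'E'
from h import *
ct=cal(snapshot("top"));s=snapshot("scene");cs=cal(s);t=snapshot("top")
cv2.imwrite("pics/g6.png",cv2.resize(s["image"][100:310,220:520],(800,560),interpolation=cv2.INTER_CUBIC))
k=8;x0,y0=365,190
a=cv2.resize(t["image"][y0:y0+50,x0:x0+50],None,fx=8,fy=8,interpolation=cv2.INTER_CUBIC)
s0=s["image"];b=cv2.resize(s0[150:200,255:305],None,fx=8,fy=8,interpolation=cv2.INTER_CUBIC)
def draw(im,c,x0,y0,cx,cy,yaw):
    R=np.array([[np.cos(yaw),-np.sin(yaw)],[np.sin(yaw),np.cos(yaw)]])
    for z in(0,.056):
        X=np.c_[(R@(np.array([(30,23),(-30,23),(-30,-23),(30,-23)])/1e3).T).T+[cx,cy],[z]*4]
        p=((proj(c,X)-[x0,y0]+.5)*8-.5).round().astype(int);cv2.polylines(im,[p],True,(0,255,0) if z else (0,0,255),1)
a0=a.copy()
cc=onplane(ct,T(517,253),.056);print(cc)
draw(a,ct,x0,y0,*cc,np.radians(30));draw(b,cs,255,150,*cc,np.radians(30))
cv2.imwrite("pics/ad.png",np.hstack([a,b]))
E
python3 plan.py .5367 -.147 .14 -60
```

```text
[ 0.53145133 -0.14544282]
at [0.4831 0.285  0.1601] yaw 2.5 t 23.95 F [-0.8  0.4  0.4] w 70.0 q7 -0.37
shift [-0.4339, 0.0347, 0.0202] turn [-0.0, 0.0, 62.5]
```

View pics/g6.png

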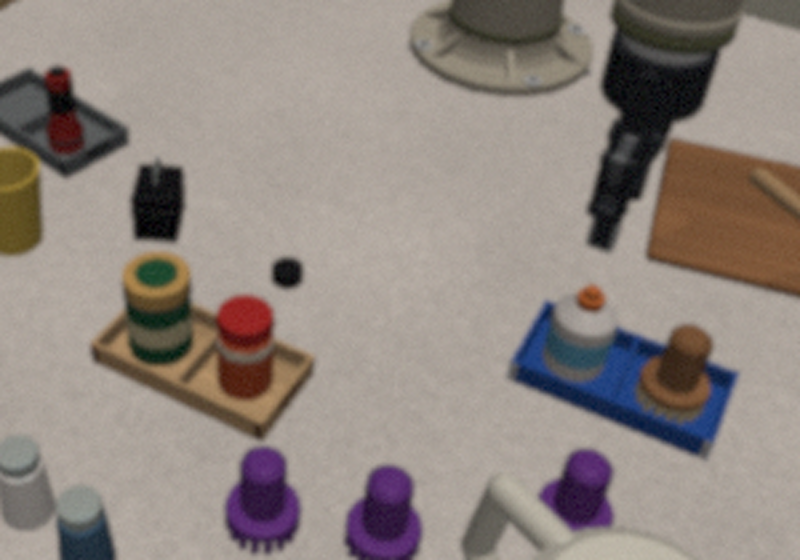

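View pics/ad.png

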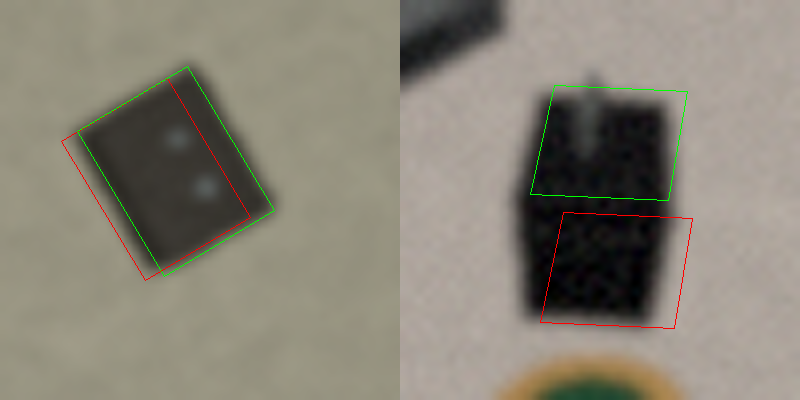

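The bottle stands upright in the left blue bay and the brush is in the right one. The adapter overlay misfits by 1 to 2 px, so I'll refine it with a silhouette fit.

```bash
cat > fit.py <<'E'
from h import *
from scipy.optimize import minimize
t=snapshot("top");s=snapshot("scene");ct,cs=cal(t),cal(s)
k=6
views=[(ct,t["image"],365,190,50,45),(cs,s["image"],262,152,34,42)]
M=[]
for c,im,x0,y0,w,h in views:
    g=cv2.cvtColor(im,cv2.COLOR_BGR2GRAY)[y0:y0+h,x0:x0+w].astype(np.float32);g=cv2.resize(g,None,fx=k,fy=k,interpolation=cv2.INTER_CUBIC)
    bg=np.median(np.r_[g[0],g[:,-1],g[:,0]]);fg=np.percentile(g,8);m=(g<(bg+fg)/2).astype(np.uint8)
    n,l,st,_=cv2.connectedComponentsWithStats(m);i=1+np.argmax(st[1:,4]);m=(l==i).astype(np.uint8);M.append(m)
    print(bg,fg,m.sum()/k/k)
def hull(v,c,x0,y0,sh):
    R=np.array([[np.cos(v[2]),-np.sin(v[2])],[np.sin(v[2]),np.cos(v[2])]])
    q=(R@(np.array([(30,23),(-30,23),(-30,-23),(30,-23)])/1e3).T).T+v[:2]
    X=np.vstack([np.c_[q,[z]*4] for z in(v[3],v[3]+.056)])
    p=(proj(c,X)-[x0,y0]+.5)*k-.5
    m=np.zeros(sh,np.uint8);cv2.fillConvexPoly(m,(cv2.convexHull(p.astype(np.float32))*16).round().astype(int),1,shift=4);return m
def cost(v,which=(0,1)):
    r=0
    for i in which:
        c,im,x0,y0,w,h=views[i];m=hull(v,c,x0,y0,M[i].shape);r+=1-(m&M[i]).sum()/(m|M[i]).sum()
    return r
for which,fz in(((0,),1),((1,),1),((0,1),1),((0,1),0)):
    b=None
    for y0 in(20,30,40):
        v0=np.array([.534,-.147,np.radians(y0),0.])
        sim=np.vstack([v0]+[v0+d for d in np.diag([.006,.006,.1,0 if fz else .006])])
        f=(lambda v:cost(np.r_[v[:3],0],which)) if fz else (lambda v:cost(v,which))
        S=sim[:4,:3] if fz else sim
        r=minimize(f,S[0],method="Nelder-Mead",options=dict(initial_simplex=S,maxiter=400))
        if b is None or r.fun<b.fun:b=r
    print(which,fz,np.round(b.x,4),np.degrees(b.x[2]).round(1),round(b.fun,3))
E
python3 fit.py
```

```text
145.90085 54.871574 373.6944444444444
164.85553 12.996949 481.5833333333333
(0,) 1 [ 0.5332 -0.148   0.5004] 28.7 0.048
(1,) 1 [ 0.5333 -0.1519  0.5735] 32.9 0.113
(0, 1) 1 [ 0.5337 -0.1486  0.5054] 29.0 0.208
(0, 1) 0 [ 0.5339 -0.1491  0.5091 -0.0039] 29.2 0.198
```

```bash
python3 plan.py .534 -.1488 .12 -61
```

```text
at [0.4827 0.2846 0.1593] yaw 2.5 t 24.05 F [0.5 0.5 0.2] w 69.7 q7 -0.37
shift [-0.4352, 0.0324, 0.0399] turn [-0.1, 0.1, 63.5]
```

>>> arm_command:
  increments:
    - [0.07,[-0.045,0.003,0],[0,0,7]]
    - [0.07,[-0.09,0.007,0],[0,0,14]]
    - [0.07,[-0.135,0.01,0],[0,0,21]]
    - [0.07,[-0.18,0.013,0],[0,0,28]]
    - [0.07,[-0.225,0.017,0],[0,0,35]]
    - [0.07,[-0.27,0.02,0],[0,0,42]]
    - [0.07,[-0.315,0.023,0],[0,0,49]]
    - [0.07,[-0.36,0.027,0],[0,0,56]]
    - [0.07,[-0.4,0.03,0],[0,0,63.5]]
    - [0.07,[-0.435,0.032,0.0],[0,0,63.5]]

```text
t: 25.05
tool_pos: [0.5337, -0.1504, 0.1597]
eef_rot: [0.969, 0.248, -0.001, 0.0]
ft_force: [-0.3, 0.6, -0.1]
gripper_width: 0.818
```

>>> arm_command:
  increments:
    - [0.07,[0,0,0.02],[0,0,0]]
    - [0.07,[0,0,0.04],[0,0,0]]
    - [0.07,[0,0,0.04],[0,0,0]]
    - [0.07,[0,0,0.04],[0,0,0]]

```text
t: 25.45
tool_pos: [0.5339, -0.1481, 0.1203]
eef_rot: [0.968, 0.25, -0.001, -0.0]
ft_force: [1.5, 0.1, 0.2]
gripper_width: 0.822
```

```bash
python3 plan.py .534 -.1488 .022 -61; python3 - <<'E'
from h import *
s=snapshot("scene")["image"]
cv2.imwrite("pics/g7.png",cv2.resize(s[110:230,200:380],(800,533),interpolation=cv2.INTER_CUBIC))
E
```

```text
at [ 0.5339 -0.1481  0.1203] yaw -61.0 t 25.45 F [1.5 0.1 0.2] w 70.2 q7 -0.52
shift [-0.0, 0.0008, 0.0983] turn [-0.0, 0.1, -0.0]
```

View pics/g7.png

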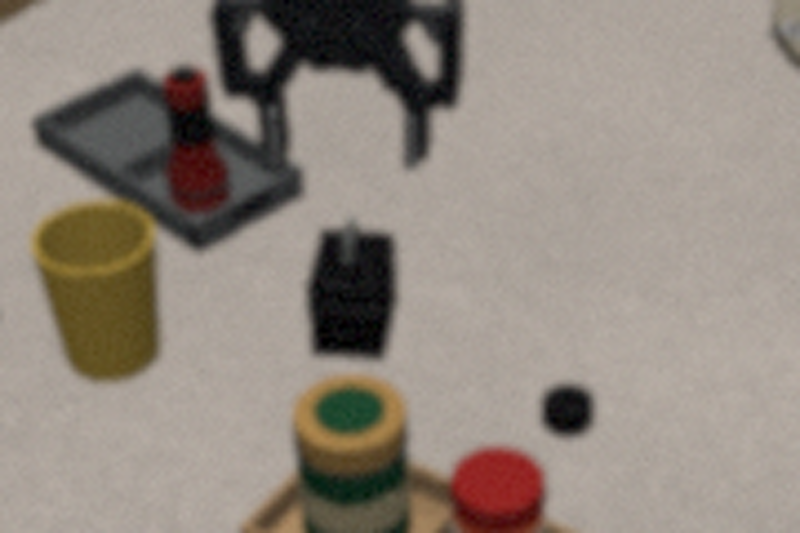

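The jaws at (270,160) and (415,160) straddle the adapter at (350,290), squarely across it.

>>> arm_command:
  increments:
    - [0.075,[0,0.001,0.03],[0,0,0]]
    - [0.075,[0,0.001,0.06],[0,0,0]]
    - [0.075,[0,0.001,0.085],[0,0,0]]
    - [0.075,[0,0.001,0.098],[0,0,0]]
    - [0.075,[0,0.001,0.098],[0,0,0]]
    - [0.025,[0,0.001,0.098],[0,0,0]]
    - [0.025,[0,0.001,0.098],[0,0,0]]
    - [0.025,[0,0.001,0.098],[0,0,0]]
    - [0.025,[0,0.001,0.098],[0,0,0]]
    - [0.025,[0,0.001,0.098],[0,0,0]]

```text
t: 26.5
tool_pos: [0.5362, -0.1494, 0.0245]
eef_rot: [0.968, 0.25, 0.001, 0.0]
ft_force: [-0.7, 0.5, 7.3]
gripper_width: 0.53
```

>>> arm_command:
  increments:
    - [0.025,[0,0,0],[0,0,0]]
    - [0.025,[0,0,0],[0,0,0]]

```text
t: 26.7
tool_pos: [0.5362, -0.1494, 0.0245]
eef_rot: [0.968, 0.25, 0.001, 0.0]
ft_force: [-0.2, 0.5, 7.7]
gripper_width: 0.532
```

>>> arm_command:
  increments:
    - [0.025,[0,0,-0.02],[0,0,0]]
    - [0.025,[0,0,-0.05],[0,0,0]]
    - [0.025,[0,0,-0.09],[0,0,0]]
    - [0.025,[0,0,-0.13],[0,0,0]]
    - [0.025,[0,0,-0.15],[0,0,0]]
    - [0.025,[0,0,-0.15],[0,0,0]]

```text
t: 27.3
tool_pos: [0.5366, -0.1499, 0.1763]
eef_rot: [0.968, 0.25, 0.003, 0.001]
ft_force: [0.0, -0.9, -2.5]
gripper_width: 0.534
```

```bash
python3 plan.py .4611 -.4032 .1 -10
```

```text
at [ 0.5366 -0.1499  0.1763] yaw -61.0 t 27.3 F [ 0.  -0.9 -2.5] w 45.6 q7 -0.56
shift [-0.1891, 0.1848, 0.0759] turn [0.3, -0.2, -51.0]
```

>>> arm_command:
  increments:
    - [0.025,[-0.027,0.026,0],[0,0,-7]]
    - [0.025,[-0.054,0.053,0],[0,0,-14]]
    - [0.025,[-0.081,0.079,0],[0,0,-22]]
    - [0.025,[-0.108,0.106,0],[0,0,-30]]
    - [0.025,[-0.135,0.132,0],[0,0,-38]]
    - [0.025,[-0.162,0.158,0],[0,0,-45]]
    - [0.025,[-0.189,0.185,0],[0,0,-51]]
    - [0.025,[-0.189,0.185,0.01],[0,0,-51]]
    - [0.025,[-0.189,0.185,0.03],[0,0,-51]]
    - [0.025,[-0.189,0.185,0.03],[0,0,-51]]

```text
t: 28.3
tool_pos: [0.4575, -0.4009, 0.139]
eef_rot: [0.766, 0.642, -0.001, -0.003]
ft_force: [-0.3, -0.2, -3.1]
gripper_width: 0.534
```

```bash
python3 plan.py .4611 -.4032 .029 -10; python3 - <<'E'
from h import *
s=snapshot("scene")["image"];t=snapshot("top")["image"]
cv2.imwrite("pics/g8.png",np.hstack([cv2.resize(s[100:220,180:300],(400,400),interpolation=cv2.INTER_CUBIC),cv2.resize(t[170:290,400:520],(400,400),interpolation=cv2.INTER_CUBIC)]))
E
```

```text
at [ 0.4575 -0.4009  0.139 ] yaw -10.1 t 28.3 F [-0.3 -0.2 -3.1] w 45.6 q7 0.78
shift [-0.002, 0.0045, 0.1099] turn [-0.3, -0.2, -0.1]
```

View pics/g8.png

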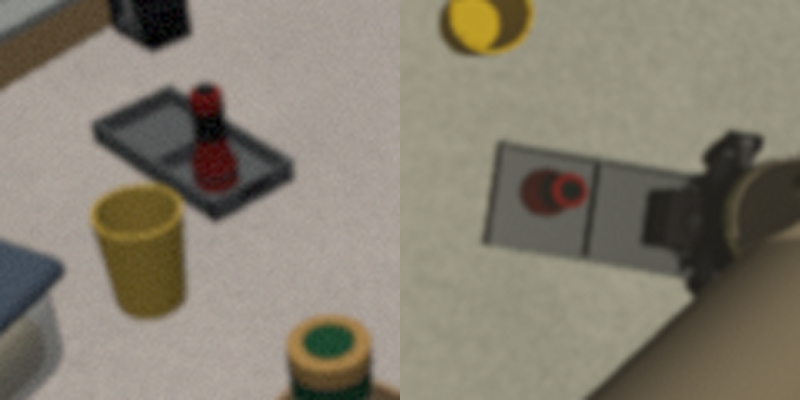

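The adapter hangs over the free right bay, seen at (665,220) in the top crop, aligned with the tray and with the torch untouched. Next I lower it.

>>> arm_command:
  increments:
    - [0.025,[-0.001,0.002,0.03],[0,0,0]]
    - [0.025,[-0.001,0.002,0.055],[0,0,0]]
    - [0.025,[-0.001,0.002,0.075],[0,0,0]]
    - [0.025,[-0.001,0.002,0.075],[0,0,0]]
    - [0.025,[-0.001,0.002,0.075],[0,0,0]]

```text
t: 28.9
tool_pos: [0.4615, -0.4039, 0.0688]
eef_rot: [0.766, 0.643, -0.0, 0.0]
ft_force: [0.3, -0.4, -0.8]
gripper_width: 0.531
```

```bash
python3 plan.py .4611 -.4032 .0285 -10
```

```text
at [ 0.4615 -0.4039  0.0688] yaw -10.0 t 28.9 F [ 0.3 -0.4 -0.8] w 45.4 q7 0.82
shift [0.0006, -0.0006, 0.0403] turn [0.0, 0.0, 0.0]
```

>>> arm_command:
  increments:
    - [0.025,[0,0,0.015],[0,0,0]]
    - [0.025,[0,0,0.028],[0,0,0]]
    - [0.025,[0,0,0.036],[0,0,0]]
    - [0.025,[0,0,0.038],[0,0,0]]
    - [0.025,[0,0,0.039],[0,0,0]]
    - [0.025,[0,0,0.04],[0,0,0]]
    - [0.025,[0,0,0.041],[0,0,0]]
    - [0.025,[0,0,0.041],[0,0,0]]

```text
t: 29.7
tool_pos: [0.461, -0.404, 0.0286]
eef_rot: [0.766, 0.643, 0.0, 0.0]
ft_force: [-4.7, 4.9, 11.8]
gripper_width: 0.529
```

>>> arm_command:
  increments:
    - [0.055,[0,0,-0.001],[0,0,0]]
    - [0.06,[0,0,-0.001],[0,0,0]]
    - [0.06,[0,0,-0.001],[0,0,0]]
    - [0.06,[0,0,-0.02],[0,0,0]]
    - [0.06,[0,0,-0.05],[0,0,0]]
    - [0.06,[0,0,-0.1],[0,0,0]]
    - [0.06,[0,0,-0.15],[0,0,0]]
    - [0.06,[0,0,-0.15],[0,0,0]]
    - [0.06,[0,0,-0.15],[0,0,0]]

```text
t: 30.6
tool_pos: [0.4617, -0.4045, 0.1784]
eef_rot: [0.766, 0.643, 0.001, 0.001]
ft_force: [-0.3, 0.0, -0.6]
gripper_width: 0.698
```

>>> arm_command:
  increments:
    - [0.06,[0.04,0,0],[0,0,0]]
    - [0.06,[0.08,0,0],[0,0,0]]
    - [0.06,[0.12,0,0],[0,0,0]]
    - [0.06,[0.16,0,0],[0,0,0]]
    - [0.06,[0.2,0,0],[0,0,0]]
    - [0.06,[0.24,0,0],[0,0,0]]
    - [0.06,[0.28,0,0],[0,0,0]]
    - [0.06,[0.32,0,0],[0,0,0]]
    - [0.06,[0.36,0,0],[0,0,0]]
    - [0.06,[0.36,0,0],[0,0,0]]

```text
t: 31.6
tool_pos: [0.5237, -0.0417, 0.1749]
eef_rot: [0.763, 0.647, -0.001, -0.002]
ft_force: [-0.0, 0.5, 0.0]
gripper_width: 0.703
```

```bash
python3 - <<'E'
from h import *
s=snapshot("scene")["image"];t=snapshot("top")["image"]
cv2.imwrite("pics/f1.png",cv2.resize(s[110:310,200:500],(800,533),interpolation=cv2.INTER_CUBIC))
cv2.imwrite("pics/f2.png",cv2.resize(t[110:270,180:500],(800,400),interpolation=cv2.INTER_CUBIC))
x=sense();print(x["t"],x["ft_force"].round(1),x["tool_pos"].round(3))
E
```

```text
31.7 [-0.6 -1.2  0.4] [ 0.523 -0.048  0.175]
```

View pics/f1.png

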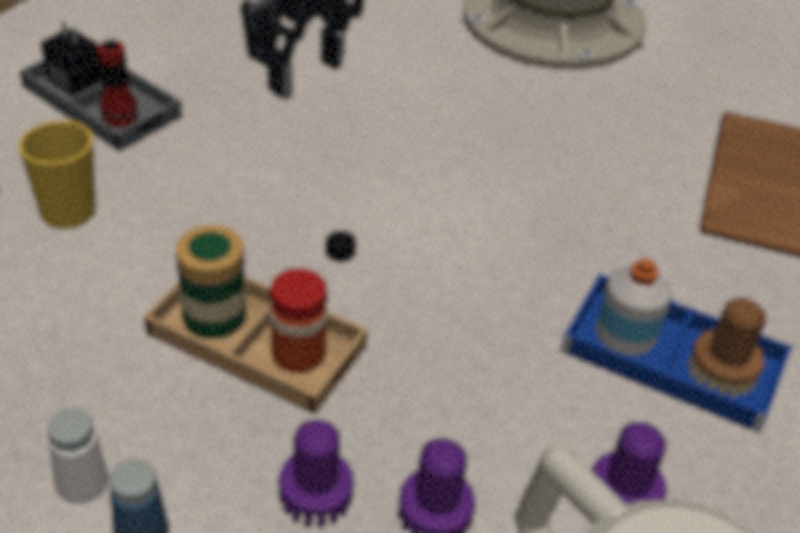

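View pics/f2.png

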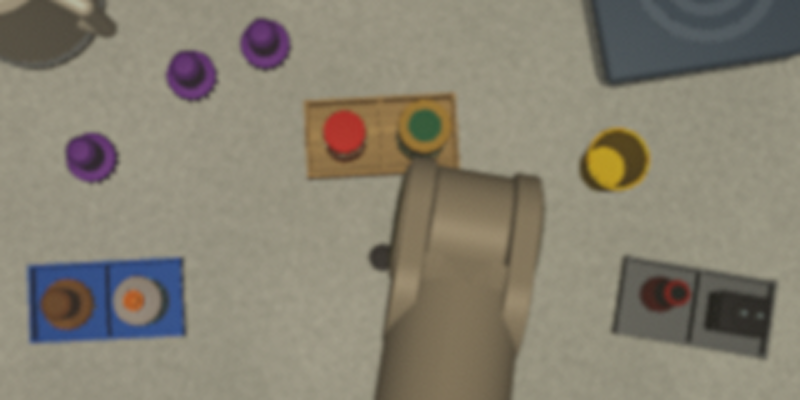

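All five things look placed, and the tumbler and torch haven't moved. One close check: is the adapter flat on the bay floor?

```bash
python3 - <<'E'
from h import *
ts=snapshot("top");ss=snapshot("scene");out=[]
for d,x0,y0 in((ts,430,205),(ss,200,110)):
    im=cv2.resize(d["image"][y0:y0+50,x0:x0+66],None,fx=6,fy=6,interpolation=cv2.INTER_CUBIC);im=cv2.convertScaleAbs(im,alpha=1.6);c=cal(d)
    yaw=np.radians(80);R=np.array([[np.cos(yaw),-np.sin(yaw)],[np.sin(yaw),np.cos(yaw)]])
    for z in(.004,.06):
        X=np.c_[(R@(np.array([(30,23),(-30,23),(-30,-23),(30,-23)])/1e3).T).T+[.461,-.404],[z]*4]
        p=((proj(c,X)-[x0,y0]+.5)*6-.5).round().astype(int);cv2.polylines(im,[p],True,(0,255,0) if z>.01 else (0,0,255),1)
    out.append(im)
cv2.imwrite("pics/f3.png",np.hstack(out))
E
```

```text
(no output)
```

View pics/f3.png

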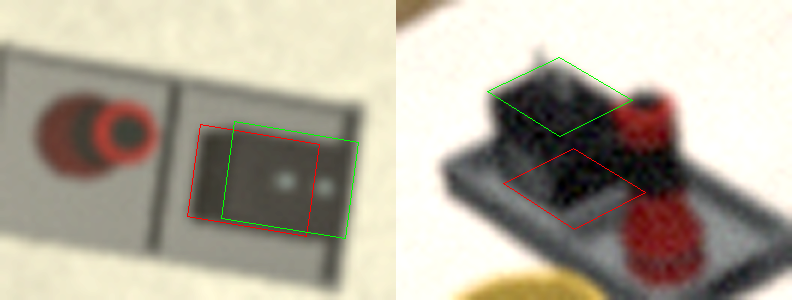

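The adapter stands flat inside the bay. Its outline matches a pose on the tray floor (red box) to within about 2 px, clear of all four walls. I'm handing in.

```bash
python3 -c "
from rig import close_job
print(close_job())"
```

```text
the job is handed in; nothing more can be done
None
```

The worktop is tidied and handed in at about 32 s of the 118 s allowed. I placed the things in the order you gave, setting each one down until I felt contact (5–15 N) before letting go:

| Thing | Where it stands |
|---|---|
| Tea tin | pine tray, −y bay |
| Spice jar | pine tray, +y bay |
| Pot brush | blue tray, +y bay |
| Washing-up bottle | blue tray, −y bay |
| Power adapter | grey tray, free −y bay |

**Last checks:** the final pictures from both cameras show all five things upright, one to a bay. The tumbler and torch look unmoved, and the arm is clear with near-zero force on it.

**Disagreements:**
- Heights measured from the two views came out about 2–6 mm below the stated ones. The tray rims read up to about 9 mm low, with 1–2 px misfit. I used the stated heights and felt for contact when setting down.
- My first hand-picked position for the adapter was off by 1–2 px, so I refitted it before grasping.
- In the last picture its outline still differed by up to about 2 px from the expected pose, but it was clear of the bay walls.

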